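Take the flux jar off the turning bench turntable

ROBOT

A 6-joint arm with a two-finger parallel gripper is mounted at the origin on the work surface. World frame = base frame: x ahead of the robot, y to its left, z up, the work surface at z = 0. Lengths are in m, angles in rad, forces in N, time in s.
With the tool pointing down it reaches from about 0.325 to 0.875 m from the base axis. Payload 4.4 kg.
Tool frame: the origin (TCP) lies midway between the tips of the shut fingers; the grasp point (between the pads) lies 19 mm behind it; z points along the fingers, y is the line along which they close (so a half turn about z gives the same grasp; the last joint's range is limited). The gripper opens to 85 mm and grips with 20 to 120 N. Pads are 22 mm wide; open, the fingers measure 114 mm over their backs; the gripper's body (76 mm by 85 mm) begins 54 mm behind the grasp point. The pads swing forward as they close: fully open they stand 13 mm farther back than shut.
Start: joints at [-1.349, 0.207, 1.542, -0, 1.393, -0.15], TCP at [0.209, -0.536, 0.231] pointing down, gripper open.
Joint ranges: [-2.73, 2.73], [-0.86, 2.22], [0.23, 2.46], [-1.11, 4.25], [0.08, 2.63], [-2.82, 2.82]. Speed limits (rad/s): [2.79, 2.79, 3.14, 3.14, 3.14, 3.14].

INTERFACE

Orientations are given as a unit quaternion [x, y, z, w].
In Python, from station import monitor, viewer, order gives the robot as it stands.
- The arm moves only by the tool carry_out, never from a script. Its arguments are lists of equal length, an entry for each row: "jaw": the opening, from 0 (shut) to 1 (fully open); "dp": the shift along the tool's x, y, z scaled (see below), a list of three; "roll": the turn about the tool's z scaled (see below). A call has exactly 5 rows; each row is the pose to reach, as a shift and turn from the pose commanded when the call began, along the tool's axes at that moment; what a row does not reach only later rows make up. The controller multiplies each number of a shift by 0.5 m and each number of a turn by pi/2 rad. A row lasts 1/8 s, in which the tool goes at most 62.5 mm and 10.7 degrees, less where a joint would pass 70% of its speed; a pose out of reach is approached as far as the arm can. A call with a number of a shift or a turn outside -1 to 1 is refused whole. A call with a gripper value outside its range is refused whole. The fingers move at their own pace and stop on an object; "force" is the grip in N (left out, the last holds). Time passes only in rows, so rows that repeat a pose let the fingers close, or fill a call up. It gives the time, the measured TCP pose, the force, the opening and the grip force at its end, in the units of the state.
- monitor.observe(): the state, without advancing time (a new reading comes with each control period).
- viewer.camera(name): name is "scene" or "top" or "wrist"; returns a dict with "img" (400x640x3 uint8, red, green, blue), "mtx" (3x3 intrinsics, pixels), "k1" (the pictures are not rectified: a ray, as slopes to the right and down, at radius r is drawn at 1 + k1 r^2 times it, then the intrinsics apply), "R" (3x3) and "t" (3): a world point X has camera coordinates R X + t. Camera axes: x right, y down, z forward; pixel columns grow to the right and rows downward; lengths in m; the calibration is good to about 2 mm. A picture is of the moment at which its call begins. There is no depth.
- order.sign_off(): hands the job in; it is judged then, once.
Trained networks look in a picture, given as the dict that the camera call returned (one of the last four; its "shot" number tells which), for a name from the list of things; names that differ only in an ending like _2 or _b are one class to them, and where a whole thing is asked for, a point or a joint stands for the part that bears it (a point fixed in the world has none). Each returns a list of dicts, best first, with "conf" (0 to 1); they miss things now and then, are a little off and sometimes report something else, mostly with a low value. They report only what shows in the picture. A call takes as long as a camera call.
- viewer.cut_out(name, picture): "mask" (400x640 bool, what is visible of it) and "bbox" ([left, top, width, height] in pixels, round what is visible of it).
- viewer.spot_point(name, picture): "location" ([column, row] in pixels: a listed point, or the origin of a listed thing).
The state is a dict: "time": time; "q": joint angles; "dq": joint speeds; "effort": joint torques, N m; "position": TCP position; "orientation": TCP orientation; "ft_force": force on the tool from outside, world axes, zero at the start; "torque": the same for the moment, N m; "gripper_width": opening from 0.0 (shut) to 1.0 (fully open); "finger_force": force on a finger pad.
Only numpy, scipy, OpenCV 4.12 (cv2) and the standard library are available. Lean on these libraries where they do the work, as an engineer would, in place of code of your own. Each camera call takes 0.05 s, during which the arm holds its last target. There are 200 camera calls.

TASK

The tall flux jar stands at the back of the jeweller's turntable, under the wire rack. Give the tray an easy turn, about one turn in fifteen seconds, and let it run free; when the jar comes out from under the rack, bring the open fingers well down around it and travel with it for three seconds, the jar midway between the fingers and not touched, then close on it and lift it off while the tray is still turning. Stand it upright and wholly on the round cork mat, set down and not dropped, keep the tin and the bottle standing on the tray, and leave the other things on the bench where they lie.

Things in the scene. Friction and masses are not known exactly. Their poses are not given: they have to be found in the camera images.
- turntable_centre (a point): point on the turntable's vertical axis at the height of the tray's floor, 30 mm above the bench; it does not move. The tray is round, of light wood, 340 mm outer diameter; its rim is 8 mm thick and stands 25 mm above the tray's floor (rim top 55 mm, underside of the tray 22 mm above the bench)
- tray (a joint): angle of the tray, rad, growing counter-clockwise seen from above, turning without end. Ball bearing: tray nominally 1.0 kg, moment of inertia with all on it nominally 0.020 kg m2, drag 0.0005 N m per rad/s plus 0.0002 N m: after a push it coasts, at 0.4 rad/s losing about 0.02 rad/s each second
- flux_jar: tall round white plastic jar with grey lid, standing loose on the tray, the tallest thing there: 44 mm diameter up to 66 mm above its underside, lid 42 mm, 90 mm high in all, nominally 0.22 kg. Origin: centre of its underside, z up. It stands 75 to 110 mm from the turntable's axis, at first on the side far from the robot, under the rack
- tin: low round steel tin standing loose on the tray, 54 mm diameter, 38 mm high, 0.14 kg; origin at the centre of its underside; about 85 mm from the axis
- oil_bottle: small round brown bottle standing loose on the tray, 36 mm diameter, 56 mm high, 0.10 kg; origin at the centre of its underside; about 85 mm from the axis
- rack: fixed wire rack; origin on the bench on the turntable's axis. In its frame the shelf of bars spans x = 75 to 241 mm, y = -211 to 211 mm, 164 to 176 mm above the bench, with boxes up to 30 mm high on its far part; uprights at x = 235 mm, y = -205 and 205 mm; 12 mm foot bars along the bench at those y from x = 60 to 235 mm
- cork_mat: round cork mat fixed on the bench, 130 mm diameter, 6 mm thick; origin at the centre of its underside, on the bench
- hammer: hammer lying on the bench, 260 mm long; a bystander; origin under its middle
- mandrel: tapered steel ring mandrel lying on the bench, 300 mm long, 26 mm thick; a bystander; origin under its middle
- bench_block: square steel bench block, 75 x 75 x 22 mm; a bystander; origin at the centre of its underside

How it is judged:
On the way, in this order (a step that is already met when the one before it is completed fails the run):
1. the tray has been set turning and runs free, untouched ((velocity of joint tray above 0.2 rad/s or velocity of joint tray below -0.2 rad/s) and contact force between each of the arm, the fingers and turntable below 0.1 N), for 0.3 s.
2. the open fingers travel with the jar for 3 s, well down around it, the jar midway between them and untouched, the tray turning freely (horizontal distance between the grasp point and flux_jar below 0.018 m and z of the grasp point in the frame of flux_jar below 0.085 m and contact force between the fingers and flux_jar below 0.3 N and contact force between each of the fingers, the arm and turntable below 0.1 N and (velocity of joint tray above 0.15 rad/s or velocity of joint tray below -0.15 rad/s)), for 3 s.
3. the jar is lifted clear of the tray in the fingers while the tray still turns (height (world z) of flux_jar above 0.045 m and contact force between the fingers and flux_jar above 1 N and contact force between flux_jar and turntable below 0.1 N and (velocity of joint tray above 0.08 rad/s or velocity of joint tray below -0.08 rad/s)), for 0.1 s.
At the end, for the whole second after the job is handed in: The flux jar stands upright (within 0.1 rad) and at rest on the cork mat, its centre within 43 mm of the mat's centre; the tin and the bottle stand upright on the tray, which may still be turning (horizontal distance between flux_jar and cork_mat below 0.043 m and height (world z) of flux_jar between 0.002 and 0.012 m and angle between flux_jar's own z axis and vertical below 0.1 rad and linear speed of flux_jar below 0.03 m/s and horizontal distance between tin and turntable_centre below 0.14 m and angle between each of tin, oil_bottle's own z axis and vertical below 0.15 rad and height (world z) of each of tin, oil_bottle above 0.025 m and horizontal distance between oil_bottle and turntable_centre below 0.146 m); the robot touches nothing.
It fails at once if the tray is spun fast (over 1.6 rad/s) (velocity of joint tray above 1.6 rad/s or velocity of joint tray below -1.6 rad/s).
It fails at once if the jar, the tin or the bottle is tipped by more than 0.5 rad (angle between any of flux_jar, tin, oil_bottle's own z axis and vertical above 0.5 rad).
It fails at once if the jar is dropped: off the tray, more than 20 mm above the mat and in no fingers (horizontal distance between flux_jar and turntable_centre above 0.17 m and height (world z) of flux_jar above 0.026 m and contact force between the fingers and flux_jar below 0.05 N).
It fails at once if a thing lying on the bench is pushed more than 40 mm away (distance of any of hammer, mandrel, bench_block from where it was at the start of the episode above 0.04 m).
It also fails if it takes over 58 s, if anything falls off the work surface, if the arm or the gripper's body presses on something with over 40 N, if the wrist force passes 120 N, or if a joint passes its speed limit or range.

## Working session

There is one attempt and no reset: what is moved stays moved. The work goes in short steps, Python scripts to look and compute and a tool call to move; the robot and the scene stay as the last step left them, time stands still between calls to the robot, and variables do not carry over. Pictures are saved under pics/ and viewed, at most 10 in all, crops included, and the job is handed in when it is done.

Besides the shell and the picture viewer there is one more tool, called after "Call:" in YAML: its name, and indented under it one key for each argument. carry_out: Moves the arm, as the interface text tells. Shifts and turns lie within -1 to 1; 1 stands for 0.5 m of shift or pi/2 rad of turn. Its arguments: {"type":"object","properties":{"jaw":{"type":"array"},"dp":{"type":"array"},"roll":{"type":"array"},"force":{"type":"number"}},"required":["jaw","dp","roll"]}

```bash
mkdir -p pics; ls; cat > h.py <<'E'
import numpy as np, cv2
from station import monitor, viewer, order
from scipy.spatial.transform import Rotation as Ro
def ray(p,c):
    K=np.array(c["mtx"]);R=np.array(c["R"]);t=np.array(c["t"])
    u=np.array([(p[0]-K[0,2])/K[0,0],(p[1]-K[1,2])/K[1,1]]);s=u.copy()
    for _ in range(30): s=u/(1+c["k1"]*(s@s))
    return -R.T@t, R.T@np.array([s[0],s[1],1])
def at_z(p,c,z):
    o,d=ray(p,c);return o+d*(z-o[2])/d[2]
def proj(X,c):
    x=np.array(c["R"])@np.array(X)+np.array(c["t"]);s=x[:2]/x[2];s=s*(1+c["k1"]*(s@s))
    K=np.array(c["mtx"]);return np.array([K[0,0]*s[0]+K[0,2],K[1,1]*s[1]+K[1,2]])
E
python3 - <<'E'
from h import *
np.set_printoptions(precision=4,suppress=True)
print(monitor.observe())
Z=dict(turntable_centre=.03,flux_jar=.03,tin=.03,oil_bottle=.03,rack=0,cork_mat=0,hammer=0,mandrel=0,bench_block=0)
for n in ["scene","top"]:
    c=viewer.camera(n); cv2.imwrite(f"pics/{n}1.png",c["img"][:,:,::-1])
    print(n,"cam at",-np.array(c["R"]).T@np.array(c["t"]))
    for k,z in Z.items():
        r=viewer.spot_point(k,c)
        for d in r[:2]: print(k,round(d["conf"],2),np.array(d["location"]),at_z(d["location"],c,z))
E
```

```text
pics
{'time': 0.0, 'q': array([-1.3495,  0.2074,  1.543 ,  0.    ,  1.3935, -0.1505]), 'dq': array([ 0.0023, -0.0003, -0.0006,  0.0003,  0.0006, -0.0002]), 'effort': array([ -0.0002, -38.3036, -29.1595,  -0.0003,   0.0105,  -0.    ]), 'position': array([ 0.2087, -0.535 ,  0.2301]), 'orientation': array([ 0.9828,  0.1848, -0.    , -0.0012]), 'ft_force': array([-0.3427, -0.0482, -0.6526]), 'torque': array([ 0.0246,  0.0148, -0.024 ]), 'finger_force': 0.0, 'gripper_width': 0.999794857120692}
scene cam at [ 1.325  -0.3153  0.6231]
turntable_centre 0.56 [351.5 224.6] [0.6072 0.0963 0.03  ]
flux_jar 0.86 [385.  240.6] [0.6972 0.1419 0.03  ]
tin 0.73 [323.4 219.8] [0.5607 0.0376 0.03  ]
tin 0.38 [147.8 207.2] [ 0.3275 -0.389   0.03  ]
oil_bottle 0.53 [372.  207.8] [0.558  0.1851 0.03  ]
cork_mat 0.7 [174.1 246.1] [ 0.489  -0.3395  0.    ]
hammer 0.92 [151.9 206.9] [ 0.2798 -0.3814  0.    ]
hammer 0.74 [354.3 228. ] [0.5876 0.117  0.    ]
mandrel 0.75 [415.4 173.4] [0.3897 0.4525 0.    ]
bench_block 0.92 [442.3 198.3] [0.553  0.4361 0.    ]
top cam at [0.3279 0.0365 1.109 ]
turntable_centre 0.9 [293.8 158.4] [0.6074 0.1039 0.03  ]
flux_jar 0.86 [278.3 127.4] [0.6976 0.1482 0.03  ]
tin 0.68 [320.2 169.4] [0.5759 0.0308 0.03  ]
oil_bottle 0.54 [269.  176.3] [0.557  0.1719 0.03  ]
rack 0.57 [278.4 129.1] [0.7027 0.151  0.    ]
cork_mat 0.56 [454.6 204.8] [ 0.4796 -0.3499  0.    ]
hammer 0.79 [471.3 276.5] [ 0.2784 -0.3871  0.    ]
mandrel 0.92 [169.6 243. ] [0.3754 0.4512 0.    ]
bench_block 0.95 [178.8 175.4] [0.5675 0.4344 0.    ]
```

View pics/top1.png

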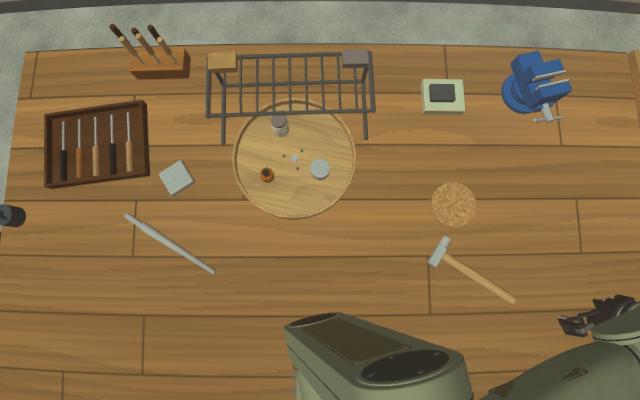

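View pics/scene1.png

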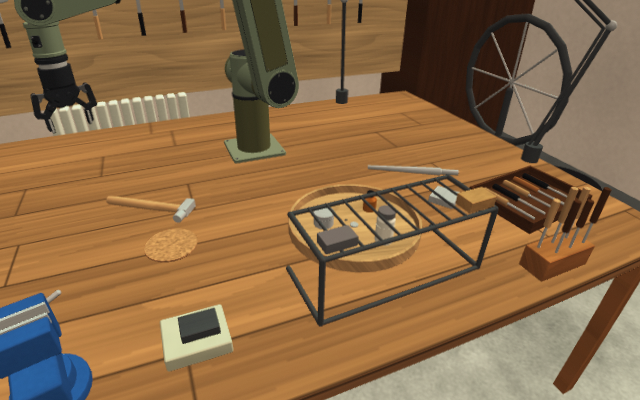

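The top view shows the tray centred at (294,158), with the jar at (279,125) under the rack's near bars, the tin at (320,168) and the bottle at (267,175). The mat is at (454,204) and the hammer head at (438,252). The scene view agrees. Next I refine the centre, the rack's yaw and the mat.

```bash
python3 - <<'E'
from h import *
from scipy.optimize import least_squares
np.set_printoptions(precision=4,suppress=True)
c=viewer.camera("top")
def circ(P):
    s=least_squares(lambda v:np.hypot(P[:,0]-v[0],P[:,1]-v[1])-v[2],[*P.mean(0),.1],loss="soft_l1",f_scale=.002);return s.x
for n,z in [("tray",.055),("cork_mat",.006)]:
    for d in viewer.cut_out(n,c)[:1]:
        m=d["mask"].astype(np.uint8);print(n,d["conf"],d["bbox"],m.sum())
        k=cv2.convexHull(max(cv2.findContours(m,0,1)[0],key=cv2.contourArea))[:,0].astype(float)
        print(circ(np.array([at_z(p,c,z)[:2] for p in k])))
for k,p in dict(shL=(207,115),shR=(374,110)).items(): print(k,at_z(p,c,.17))
for k,p in dict(fL=(224,142),fR=(366,138)).items(): print(k,at_z(p,c,.006))
C=np.array([.607,.103])
for n,z,h in [("flux_jar",.12,.09),("tin",.068,.04),("oil_bottle",.086,.056)]:
    for d in viewer.cut_out(n,c)[:1]:
        ys,xs=np.nonzero(d["mask"]);print(n,d["conf"],d["bbox"],"mid:",at_z((xs.mean(),ys.mean()),c,.03+h/2))
s=monitor.observe();R=Ro.from_quat(s["orientation"]).as_matrix();print(s["time"],R)
E
```

```text
tray 0.94 [233.8, 96.4, 121.5, 122.5] 10589
[0.6048 0.1022 0.1687]
cork_mat 0.67 [433.4, 183.0, 46.5, 42.8] 1664
[ 0.4815 -0.3436  0.0658]
shL [0.6833 0.3113 0.17  ]
shR [ 0.6943 -0.1025  0.17  ]
fL [0.6632 0.3061 0.006 ]
fR [ 0.6734 -0.1012  0.006 ]
tin 0.63 [311.4, 153.5, 18.9, 23.3] mid: [0.573  0.0327 0.05  ]
oil_bottle 0.54 [260.4, 170.3, 15.0, 12.9] mid: [0.5562 0.1748 0.058 ]
1.3 [[ 0.9317  0.3633 -0.    ]
 [ 0.3633 -0.9317  0.0001]
 [ 0.     -0.0001 -1.    ]]
```

Call:
carry_out:
  jaw: [1,1,1,1,1]
  dp:
    - [0.079,-0.09,0]
    - [0.158,-0.18,0]
    - [0.237,-0.27,0]
    - [0.316,-0.36,0]
    - [0.395,-0.45,0]
  roll: [-0.11,-0.22,-0.33,-0.44,-0.55]
  force: 20

```text
time: 1.92
position: [0.3116, -0.2527, 0.2315]
orientation: [0.814, 0.581, 0.0, 0.001]
ft_force: [0.0, -0.1, -0.2]
gripper_width: 1.001
finger_force: 0.0
```

```bash
cat >> h.py <<'E'
def go(x,y,z=None,yaw=None):
    "units to target from current; yaw of tool y, rad"
    s=monitor.observe();R=Ro.from_quat(s["orientation"]).as_matrix();p=s["position"]
    yw=np.arctan2(R[1,1],R[0,1])
    d=R.T@(np.array([x,y,p[2] if z is None else z])-p)/.5
    print("t",round(s["time"],3),"p",p.round(4),"yaw",round(yw,4),"dp",d.round(4),"roll",None if yaw is None else round(-(yaw-yw)/(np.pi/2),4),"f",s["ft_force"].round(1),"w",round(s["gripper_width"],3),"ff",round(s["finger_force"],1))
E
python3 -c "
from h import *
go(.439,.1025,.1,0)
print(monitor.observe()['q'])"
```

```text
t 1.925 p [ 0.3116 -0.2527  0.2315] yaw -0.3302 dp [0.7547 0.0105 0.2629] roll -0.2102 f [ 0.  -0.1 -0.2] w 1.001 ff 0.0
[-8.98301542e-01 -1.83629333e-01  1.93545646e+00  4.06964545e-04
  1.38867394e+00 -5.68182739e-01]
```

Call:
carry_out:
  jaw: [1,1,1,1,1]
  dp:
    - [0.12,0.002,0.02]
    - [0.24,0.004,0.04]
    - [0.36,0.006,0.06]
    - [0.48,0.008,0.08]
    - [0.6,0.01,0.1]
  roll: [-0.1,-0.2,-0.21,-0.21,-0.21]

```text
time: 2.55
position: [0.4153, 0.0292, 0.1816]
orientation: [0.709, 0.705, 0.001, 0.001]
ft_force: [1.6, -0.3, -0.4]
gripper_width: 1.002
finger_force: 0.0
```

```bash
python3 -c "
from h import *
go(.439,.1025,.07,0)"
```

```text
t 2.55 p [0.4153 0.0292 0.1816] yaw -0.0051 dp [0.1469 0.0463 0.2231] roll -0.0032 f [ 1.6 -0.3 -0.4] w 1.002 ff 0.0
```

Call:
carry_out:
  jaw: [0.5,0.5,0.5,0.5,0.5]
  dp:
    - [0.07,0.02,0.06]
    - [0.147,0.046,0.12]
    - [0.147,0.046,0.18]
    - [0.147,0.046,0.21]
    - [0.147,0.046,0.21]
  roll: [0,0,0,0,0]

```text
time: 3.18
position: [0.4369, 0.1004, 0.0755]
orientation: [0.709, 0.705, -0.001, -0.001]
ft_force: [0.3, -1.2, 0.5]
gripper_width: 0.502
finger_force: 0.0
```

```bash
python3 - <<'E'
from h import *
go(.439,.1025,.036,0)
c=viewer.camera("wrist");cv2.imwrite("pics/w1.png",c["img"][:,:,::-1])
for a in (170,180,190):
    a=np.radians(a)
    for r in (.162,.17): print(proj([.605+r*np.cos(a),.1025+r*np.sin(a),.055],c).round(1))
E
```

```text
t 3.175 p [0.4369 0.1004 0.0755] yaw -0.0058 dp [0.0043 0.0043 0.079 ] roll -0.0037 f [ 0.3 -1.2  0.5] w 0.502 ff 0.0
[334.8 191.3]
[320.  188.9]
[329.9 239. ]
[315.7 239.1]
[333.7 282. ]
[320.4 284. ]
```

View pics/w1.png

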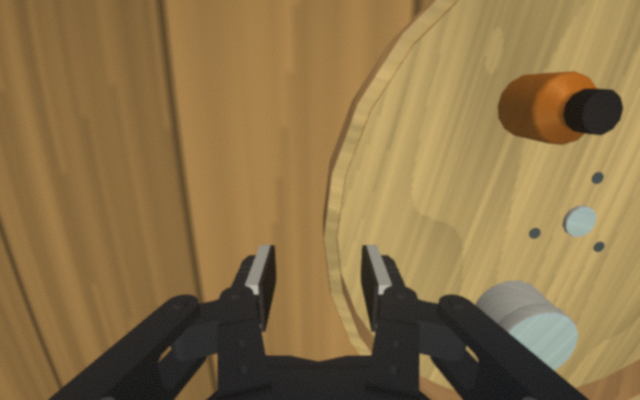

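The wrist view shows the rim between the fingers, at columns 326 to 339 on row 239, about 5 mm farther out than predicted. The hub is at (580,221), the bottle at (550,105) and the tin at (530,325). I'll check the centre from this view.

```bash
python3 - <<'E'
from h import *
c=viewer.camera("wrist")
print("hub",at_z((580,221),c,.032),"outer",at_z((326,239),c,.055),"in",at_z((339,239),c,.055), at_z((340,175),c,.055),at_z((331,285),c,.055))
for n in ("turntable_centre","tin","oil_bottle"):
    for d in viewer.spot_point(n,c)[:1]: print(n,d["conf"],np.round(d["location"]),at_z(d["location"],c,.03))
c=viewer.camera("scene")
for d in viewer.cut_out("tray",c)[:1]: print(d["conf"],d["bbox"])
for d in viewer.spot_point("turntable_centre",c)[:1]: print(at_z(d["location"],c,.03))
go(.4435,.1025,.036,0)
E
```

```text
hub [0.61211987 0.10148825 0.032     ] outer [0.44200657 0.10192765 0.055     ] in [0.44937889 0.10187392 0.055     ] [0.44935583 0.13922321 0.055     ] [0.4450756  0.07147369 0.055     ]
turntable_centre 0.56 [575. 220.] [0.61012631 0.10171387 0.03      ]
oil_bottle 0.87 [521. 105.] [0.55740279 0.17490325 0.03      ]
0.8 [286.7, 186.4, 133.4, 89.0]
[0.61062686 0.10120379 0.03      ]
t 3.575 p [0.4386 0.1005 0.0771] yaw -0.0057 dp [0.004  0.0097 0.0822] roll -0.0036 f [-0.6  0.6  0.5] w 0.503 ff 0.0
```

Call:
carry_out:
  jaw: [0.5,0.5,0,0,0]
  dp:
    - [0.003,0.0115,0.04]
    - [0.003,0.0115,0.074]
    - [0.003,0.0115,0.074]
    - [0.003,0.0115,0.074]
    - [0.003,0.0115,0.074]
  roll: [0,0,0,0,0]
  force: 20

```text
time: 4.2
position: [0.4437, 0.1023, 0.0399]
orientation: [0.709, 0.705, 0.0, 0.0]
ft_force: [-2.0, 0.7, 1.6]
gripper_width: 0.087
finger_force: 23.9
```

```bash
python3 - <<'E'
from h import *
go(.4445,.102,.04,0)
# arc plan: angles per row from 180deg, R=.1645
import numpy as np
def arc(ths,r=.1645):
    for t in ths:
        # tool x=+Y, tool y=+X at start ; point C+(−r cos t, −r sin t)
        print(round(float(t),3),"dpx",round(-r*np.sin(t)/.5,4),"dpy",round(r*(1-np.cos(t))/.5,4),"roll",round(-t/(np.pi/2),4))
arc(np.cumsum([.01,.02,.03,.04,.05,.052,.052,.052,.052,.052]))
E
```

```text
t 4.2 p [0.4437 0.1023 0.0399] yaw -0.005 dp [-0.0005  0.0016 -0.0002] roll -0.0032 f [-2.   0.7  1.6] w 0.087 ff 23.9
0.01 dpx -0.0033 dpy 0.0 roll -0.0064
0.03 dpx -0.0099 dpy 0.0001 roll -0.0191
0.06 dpx -0.0197 dpy 0.0006 roll -0.0382
0.1 dpx -0.0328 dpy 0.0016 roll -0.0637
0.15 dpx -0.0492 dpy 0.0037 roll -0.0955
0.202 dpx -0.066 dpy 0.0067 roll -0.1286
0.254 dpx -0.0827 dpy 0.0106 roll -0.1617
0.306 dpx -0.0991 dpy 0.0153 roll -0.1948
0.358 dpx -0.1153 dpy 0.0209 roll -0.2279
0.41 dpx -0.1311 dpy 0.0273 roll -0.261
```

Call:
carry_out:
  jaw: [0,0,0,0,0]
  dp:
    - [-0.0033,0,0]
    - [-0.0099,0.0001,0]
    - [-0.0197,0.0006,0]
    - [-0.0328,0.0016,0]
    - [-0.0492,0.0037,0]
  roll: [-0.0064,-0.0191,-0.0382,-0.0637,-0.0955]

```text
time: 4.82
position: [0.4455, 0.0772, 0.0399]
orientation: [0.653, 0.757, -0.0, 0.0]
ft_force: [-2.8, 0.2, 6.1]
gripper_width: 0.086
finger_force: 24.5
```

```bash
python3 - <<'E'
from h import *
go(.609-.1645*np.cos(.15),.102-.1645*np.sin(.15),.04,.145)
for t in .053*np.arange(1,6): print(round(-.1645*np.sin(t)/.5,4),round(.1645*(1-np.cos(t))/.5,4),round(-t/(np.pi/2),4))
E
```

```text
t 4.825 p [0.4455 0.0772 0.0399] yaw 0.1474 dp [ 0.0003  0.0017 -0.0003] roll 0.0015 f [-2.8  0.2  6.1] w 0.086 ff 24.5
-0.0174 0.0005 -0.0337
-0.0348 0.0018 -0.0675
-0.0521 0.0041 -0.1012
-0.0692 0.0074 -0.135
-0.0862 0.0115 -0.1687
```

Call:
carry_out:
  jaw: [0,0.4,0.4,0.4,0.4]
  dp:
    - [-0.0174,0.0005,0]
    - [-0.0348,0.0018,0]
    - [-0.0521,0.0041,0]
    - [-0.0692,0.0074,0]
    - [-0.0862,0.0115,-0.01]
  roll: [-0.0337,-0.0675,-0.1012,-0.135,-0.1687]

```text
time: 5.45
position: [0.4576, 0.0351, 0.0442]
orientation: [0.548, 0.837, 0.0, 0.0]
ft_force: [0.3, 0.2, -0.5]
gripper_width: 0.399
finger_force: 0.0
```

Call:
carry_out:
  jaw: [0.4,0.4,0.8,1,1]
  dp:
    - [-0.014,0.0005,-0.06]
    - [-0.014,0.0005,-0.18]
    - [-0.014,0.0005,-0.3]
    - [-0.014,0.0005,-0.38]
    - [-0.014,0.0005,-0.38]
  roll: [0,0,0,0,0]

```text
time: 6.08
position: [0.4638, 0.0287, 0.239]
orientation: [0.548, 0.836, 0.002, 0.005]
ft_force: [0.1, -0.4, -0.2]
gripper_width: 0.996
finger_force: 0.0
```

```bash
cat > tr.py <<'E'
from h import *
C=np.array([.609,.102])
for i in range(2):
    c=viewer.camera("top");t=monitor.observe()["time"]-.05
    if i==0: cv2.imwrite(f"pics/top_{t:.2f}.png",c["img"][:,:,::-1])
    for n in ("flux_jar","tin","oil_bottle"):
        for d in viewer.spot_point(n,c)[:1]:
            p=at_z(d["location"],c,.03)[:2]-C; print(round(t,3),n,round(d["conf"],2),np.round(d["location"]),(p+C).round(4),"r",np.hypot(*p).round(4),"th",np.arctan2(p[1],p[0]).round(4))
go(.609,.102)
E
python3 tr.py
```

```text
6.075 flux_jar 0.92 [261. 140.] [0.6615 0.1959] r 0.1076 th 1.0608
6.275 flux_jar 0.71 [262. 143.] [0.6514 0.1935] r 0.1008 th 1.1371
6.275 tin 0.54 [322. 148.] [0.6382 0.0269] r 0.0806 th -1.2002
t 6.475 p [0.4595 0.0295 0.2328] yaw 0.4098 dp [ 0.0139  0.332  -0.0008] roll None f [ 0.3  0.7 -1.1] w 1.001 ff 0.0
```

Call:
carry_out:
  jaw: [1,1,1,1,1]
  dp:
    - [0.07,0.095,0.02]
    - [0.14,0.19,0.05]
    - [0.212,0.287,0.08]
    - [0.212,0.287,0.08]
    - [0.212,0.287,0.08]
  roll: [0,0,0,0,0]

```text
time: 7.1
position: [0.549, 0.1836, 0.1933]
orientation: [0.548, 0.836, -0.001, -0.001]
ft_force: [-0.2, 0.8, -0.9]
gripper_width: 0.999
finger_force: 0.0
```

```bash
cat > tw.py <<'E'
import sys
from h import *
C=np.array([.609,.102])
for n in sys.argv[1:]:
    c=viewer.camera(n);t=monitor.observe()["time"]-.05
    for d in viewer.spot_point("flux_jar",c)[:1]:
        p=at_z(d["location"],c,.03)[:2]-C; print(n,round(t,3),round(d["conf"],2),np.round(d["location"]),(p+C).round(4),"r",np.hypot(*p).round(4),"th",np.arctan2(p[1],p[0]).round(4))
    for d in viewer.cut_out("flux_jar",c)[:1]:
        ys,xs=np.nonzero(d["mask"]);p=at_z((xs.mean(),ys.mean()),c,.075)[:2]-C;print("  mask",round(d["conf"],2),d["bbox"],(p+C).round(4),"r",np.hypot(*p).round(4),"th",np.arctan2(p[1],p[0]).round(4))
    cv2.imwrite(f"pics/{n}_{t:.2f}.png",c["img"][:,:,::-1])
go(.609,.102)
E
python3 tw.py wrist scene
```

```text
wrist 7.1 0.61 [384. 195.] [0.617  0.1939] r 0.0923 th 1.4842
  mask 0.69 [362.8, 173.6, 69.9, 80.8] [0.6226 0.1894] r 0.0885 th 1.4169
scene 7.25 0.91 [388. 217.] [0.6124 0.2016] r 0.0997 th 1.5368
  mask 0.76 [381.3, 185.6, 13.3, 32.9] [0.6176 0.1921] r 0.0905 th 1.4759
t 7.4 p [0.5498 0.1829 0.1952] yaw 0.4083 dp [-1.955e-01  4.440e-02  1.000e-04] roll None f [ 0.5 -0.5 -0.2] w 0.999 ff 0.0
```

Call:
carry_out:
  jaw: [1,1,1,1,1]
  dp:
    - [0,0,0]
    - [0,0,0]
    - [0,0,0]
    - [0,0,0]
    - [0,0,0]
  roll: [0,0,0,0,0]

```text
time: 8.02
position: [0.5497, 0.1839, 0.1942]
orientation: [0.548, 0.836, -0.0, -0.0]
ft_force: [0.5, 0.4, -0.5]
gripper_width: 0.997
finger_force: 0.0
```

```bash
python3 tw.py wrist
```

```text
wrist 8.025 0.59 [358. 185.] [0.5891 0.1926] r 0.0928 th 1.7869
  mask 0.86 [334.0, 164.0, 62.1, 81.5] [0.5919 0.1866] r 0.0863 th 1.7705
t 8.175 p [0.5497 0.1839 0.1942] yaw 0.4099 dp [-0.1975  0.0436 -0.    ] roll None f [ 0.1 -0.   0.5] w 1.002 ff 0.0
```

```bash
ls pics; python3 - <<'E'
import cv2,glob
i=cv2.imread(sorted(glob.glob("pics/wrist_8*"))[0])[100:300,260:460]
cv2.imwrite("pics/crop8.png",cv2.resize(i,None,fx=3,fy=3))
j=cv2.imread(sorted(glob.glob("pics/wrist_7*"))[0])[100:300,300:500]
cv2.imwrite("pics/crop7.png",cv2.hconcat([cv2.resize(j,(400,400)),cv2.resize(i,(400,400))]))
E
```

```text
scene1.png
scene_7.25.png
top1.png
top_6.08.png
w1.png
wrist_7.10.png
wrist_8.02.png
```

View pics/crop7.png

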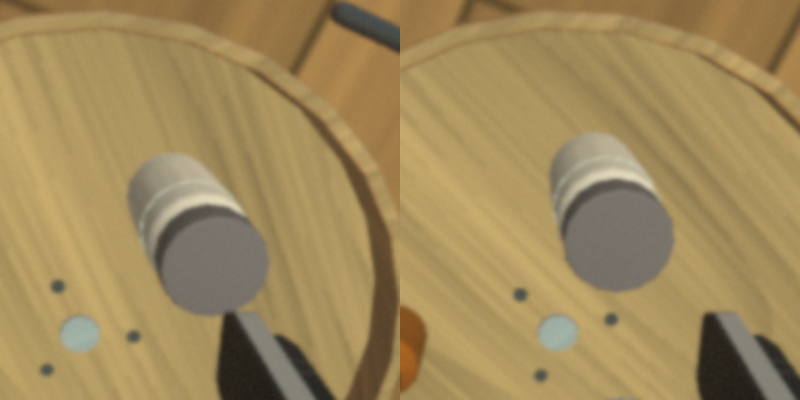

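The paired crops (7.10 s and 8.02 s) show the jar clear of the rack. The lid centre is at pixel (407,230.5) and then (369.5,220), and the hub is at about (339.5,266), so both can be measured precisely.

```bash
cat > lid.py <<'E'
import sys
from h import *
def lid(c,guess=None):
    "lid centre from colour inside the jar's mask, projected at z=.12"
    d=viewer.cut_out("flux_jar",c)
    if not d: return None
    m=cv2.dilate(d[0]["mask"].astype(np.uint8),np.ones((5,5)))
    g=cv2.cvtColor(c["img"],cv2.COLOR_RGB2HSV).astype(int)
    k=((g[...,1]<45)&(abs(g[...,2]-118)<18)&(m>0)).astype(np.uint8)
    k=cv2.morphologyEx(k,cv2.MORPH_OPEN,np.ones((7,7)))
    n=max(cv2.findContours(k,0,1)[0],key=cv2.contourArea,default=None)
    if n is None: return None
    (x,y),r=cv2.minEnclosingCircle(n);return x,y,r
E
python3 - <<'E'
from lid import *
c=viewer.camera("wrist");t=monitor.observe()["time"]-.05
H=at_z((339.5,266.3),c,.033)[:2];print("hub",H)
def rep(t,p):
    X=at_z(p,c,.12)[:2];v=X-H;print(round(t,3),np.round(p,1),X.round(4),"r",np.hypot(*v).round(4),"th",np.arctan2(v[1],v[0]).round(4))
rep(7.1,(407,230.5));rep(8.025,(369.5,220))
l=lid(c);print(l);cv2.imwrite("pics/wl.png",c["img"][:,:,::-1])
if l: rep(t,l[:2])
g=cv2.cvtColor(c["img"],cv2.COLOR_RGB2HSV);print(g[225,360],g[215,365],monitor.observe()["time"])
E
```

```text
hub [0.61014138 0.10288984]
7.1 [407.  230.5] [0.6171 0.1948] r 0.0922 th 1.4954
8.025 [369.5 220. ] [0.5875 0.1913] r 0.0912 th 1.8218
(362.4434509277344, 216.54946899414062, 27.028104782104492)
8.175 [362.4 216.5] [0.5815 0.1917] r 0.0933 th 1.8829
[ 16  28 119] [ 16  28 118] 8.275
```

```bash
cat > plan.py <<'E'
import sys
from h import *
H=np.array([.610,.103]);r,t0,th0,w0,al=.092,8.1,1.850,.34,-.025
try: exec(open("model.txt").read())
except FileNotFoundError: pass
def jar(t):
    d=t-t0;th=th0+w0*d+al*d*d/2;return H+r*np.array([np.cos(th),np.sin(th)]),th,w0+al*d
def plan(zs):
    s=monitor.observe();R=Ro.from_quat(s["orientation"]).as_matrix();p=s["position"];t=s["time"]
    print("t",t,"p",p.round(4),"off",(p[:2]-jar(t)[0]).round(4),"th,w",np.round(jar(t)[1:],3))
    # level frame
    y=np.arctan2(R[1,1],R[0,1]);ty=np.array([np.cos(y),np.sin(y)]);tx=np.array([-ty[1],ty[0]])
    for i,z in enumerate(zs):
        d=jar(t+.125*(i+1))[0]-p[:2];print([round(float(d@tx/.5),3),round(float(d@ty/.5),3),round((p[2]-z)/.5,3)])
if __name__=="__main__": plan([float(a) for a in sys.argv[1:]])
E
python3 plan.py .18 .14 .1 .07 .062
```

```text
t 8.275 p [0.5497 0.1839 0.1942] off [-0.0298 -0.0059] th,w [1.909 0.336]
[-0.013, 0.052, np.float64(0.028)]
[-0.012, 0.044, np.float64(0.108)]
[-0.013, 0.037, np.float64(0.188)]
[-0.013, 0.029, np.float64(0.248)]
[-0.014, 0.022, np.float64(0.264)]
```

Call:
carry_out:
  jaw: [1,1,1,1,1]
  dp:
    - [-0.013,0.052,0.028]
    - [-0.012,0.044,0.108]
    - [-0.013,0.037,0.188]
    - [-0.013,0.029,0.248]
    - [-0.014,0.022,0.264]
  roll: [0,0,0,0,0]

```text
time: 8.9
position: [0.5604, 0.1814, 0.0597]
orientation: [0.548, 0.836, -0.002, -0.002]
ft_force: [0.4, -0.4, -0.4]
gripper_width: 0.999
finger_force: 0.0
```

```bash
python3 - <<'E'
from lid import *
from plan import *
c=viewer.camera("wrist");cv2.imwrite("pics/wd.png",c["img"][:,:,::-1])
for z in (.03,.096,.12): print(z,proj([*jar(monitor.observe()["time"]-.05)[0],z],c).round(1))
print(c["R"],c["t"])
plan([.062]*5)
E
```

```text
0.03 [322.2 236.6]
0.096 [323.6 307.5]
0.12 [324.5 353.6]
[[ 0.91715915  0.39850075 -0.00402948]
 [ 0.37994724 -0.87131755  0.31055727]
 [ 0.12024635 -0.28636144 -0.95054613]] [-0.58565137 -0.0408758   0.20155422]
t 8.95 p [0.5605 0.1812 0.06  ] off [-0.0007  0.0003] th,w [2.13  0.319]
[-0.002, -0.006, np.float64(-0.004)]
[-0.004, -0.013, np.float64(-0.004)]
[-0.006, -0.02, np.float64(-0.004)]
[-0.008, -0.027, np.float64(-0.004)]
[-0.01, -0.034, np.float64(-0.004)]
```

View pics/wd.png

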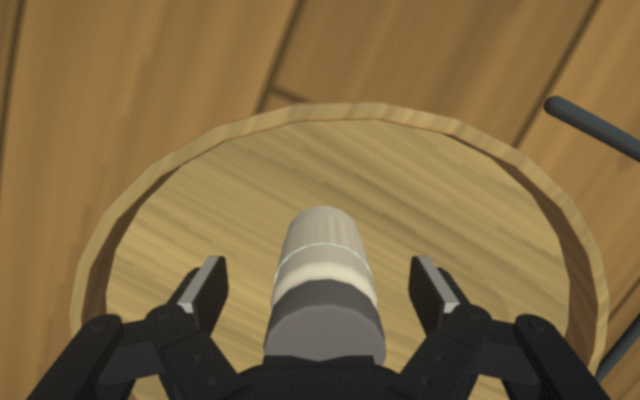

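The jar stands midway between the fingers: its edges at row 300 are at columns 272 and 377, the pads' inner edges are at 227 and 411, and its base edge is at row 207. I'm following it now.

Call:
carry_out:
  jaw: [1,1,1,1,1]
  dp:
    - [-0.002,-0.006,-0.004]
    - [-0.004,-0.013,-0.004]
    - [-0.006,-0.02,-0.004]
    - [-0.008,-0.027,-0.004]
    - [-0.01,-0.034,-0.004]
  roll: [0,0,0,0,0]

```text
time: 9.57
position: [0.5488, 0.1702, 0.0645]
orientation: [0.548, 0.836, 0.0, 0.0]
ft_force: [0.2, -0.5, -0.2]
gripper_width: 0.999
finger_force: 0.0
```

```bash
cat > fit.py <<'E'
from lid import *
from plan import *
from scipy.optimize import fsolve
def feat(m):
    ys=np.nonzero(m.any(1))[0];top=ys[ys>150].min();a=[]
    for y in range(top+25,top+75):
        x=np.nonzero(m[y])[0]
        if len(x): a.append((x[0]+x[-1])/2)
    return np.array([np.mean(a),top],float)
def hullfeat(X,c):
    P=[proj([X[0]+.022*np.cos(a),X[1]+.022*np.sin(a),z],c) for z in (.03,.096) for a in np.linspace(0,6.283,60)]
    S=8;m=np.zeros((400,640),np.uint8);h=cv2.convexHull(np.array(P,np.float32))
    cv2.fillConvexPoly(m,h.round().astype(np.int32),1)
    f=feat(m);f[1]=h[:,0,1].min();return f
def fix(c,t):
    d=viewer.cut_out("flux_jar",c)
    if not d: print("no mask");return
    o=feat(d[0]["mask"]);X=jar(t)[0].copy()
    for _ in range(4):
        f=hullfeat(X,c);J=np.array([(hullfeat(X+e,c)-f)/.004 for e in np.eye(2)*.004]).T
        X=X+np.linalg.solve(J,o-f)
    v=X-H;print("t",round(t,3),"conf",round(d[0]["conf"],2),"feat",o,"jar",X.round(4),"vs model",(X-jar(t)[0]).round(4),"r",np.hypot(*v).round(4),"th",np.arctan2(v[1],v[0]).round(4),"model",jar(t)[1].round(4))
if __name__=="__main__":
    c=viewer.camera("wrist");fix(c,monitor.observe()["time"]-.05);plan([.062]*5)
E
python3 fit.py
```

```text
Traceback (most recent call last):
  File "fit.py", line 24, in <module>
    c=viewer.camera("wrist");fix(c,monitor.observe()["time"]-.05);plan([.062]*5)
                             ~~~^^^^^^^^^^^^^^^^^^^^^^^^^^^^^^^^^
  File "fit.py", line 22, in fix
    v=X-H;print("t",round(t,3),"conf",round(d[0]["conf"],2),"feat",o,"jar",X.round(4),"vs model",(X-jar(t)[0]).round(4),"r",np.hypot(*v).round(4),"th",np.arctan2(v[1],v[0]).round(4),"model",jar(t)[1].round(4))
                                                                                                                                                                                              ^^^^^^^^^^^^^^^
AttributeError: 'float' object has no attribute 'round'
```

```bash
sed -i 's/"model",jar(t)\[1\].round(4)/"model",round(float(jar(t)[1]),4)/; s/np.arctan2(v\[1\],v\[0\]).round(4),"model"/round(float(np.arctan2(v[1],v[0])),4),"model"/' fit.py; python3 fit.py
```

```text
Traceback (most recent call last):
  File "fit.py", line 24, in <module>
    c=viewer.camera("wrist");fix(c,monitor.observe()["time"]-.05);plan([.062]*5)
                             ~~~^^^^^^^^^^^^^^^^^^^^^^^^^^^^^^^^^
  File "fit.py", line 18, in fix
    o=feat(d[0]["mask"]);X=jar(t)[0].copy()
  File "fit.py", line 7, in feat
    x=np.nonzero(m[y])[0]
                 ~^^^
IndexError: index 402 is out of bounds for axis 0 with size 400
```

```bash
sed -i 's/range(top+25,top+75)/range(top+25,min(400,top+75))/' fit.py; python3 plan.py .062 .062 .062 .062 .062
```

```text
t 9.775 p [0.5489 0.1704 0.0643] off [0.0058 0.0042] th,w [2.384 0.298]
[-0.006, -0.02, np.float64(0.005)]
[-0.009, -0.026, np.float64(0.005)]
[-0.012, -0.032, np.float64(0.005)]
[-0.015, -0.038, np.float64(0.005)]
[-0.019, -0.043, np.float64(0.005)]
```

Call:
carry_out:
  jaw: [1,1,1,1,1]
  dp:
    - [-0.006,-0.02,0.004]
    - [-0.009,-0.026,0.004]
    - [-0.012,-0.032,0.004]
    - [-0.015,-0.038,0.004]
    - [-0.019,-0.043,0.004]
  roll: [0,0,0,0,0]

```text
time: 10.4
position: [0.533, 0.153, 0.0624]
orientation: [0.548, 0.836, 0.0, 0.0]
ft_force: [-1.6, 0.6, -0.5]
gripper_width: 0.997
finger_force: 0.0
```

```bash
python3 - <<'E'
from fit import *
c=viewer.camera("wrist");cv2.imwrite("pics/wf.png",c["img"][:,:,::-1]);t=monitor.observe()["time"]-.05
print(hullfeat(jar(t)[0],c))
J=jar(t)[0];print(np.array([hullfeat(J+e,c)-hullfeat(J,c) for e in np.eye(2)*.005]))
try: fix(c,t)
except Exception as e: print(e)
plan([.062]*5)
E
```

```text
[318.05       198.97671509]
[[ 9.3         3.2485199 ]
 [ 4.49       -7.56996155]]
t 10.4 conf 0.92 feat [317.2 203. ] jar [0.5333 0.1506] vs model [ 0.0005 -0.0025] r 0.0903 th 2.5861 model 2.5659
t 10.5 p [0.5329 0.1529 0.0623] off [0.0015 0.002 ] th,w [2.594 0.28 ]
[-0.006, -0.009, np.float64(0.001)]
[-0.01, -0.014, np.float64(0.001)]
[-0.014, -0.019, np.float64(0.001)]
[-0.018, -0.024, np.float64(0.001)]
[-0.023, -0.028, np.float64(0.001)]
```

View pics/wf.png

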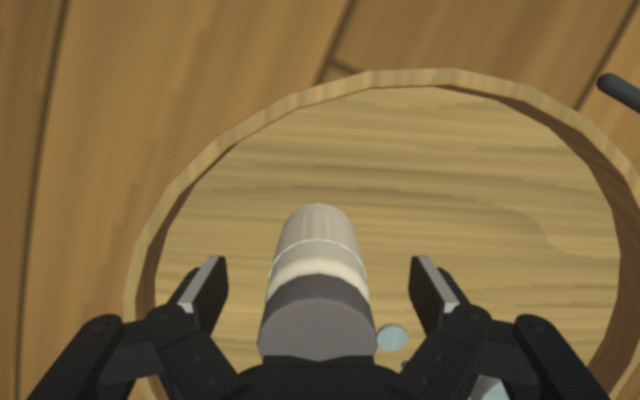

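The jar is still midway (base edge at row 203, centre column 317 against the pads' mid 319). The model is 2.5 mm behind, so I'm nudging it and carrying on.

```bash
echo "w0=.348" > model.txt; python3 plan.py .062 .062 .062 .062 .062
```

```text
t 10.5 p [0.5329 0.1529 0.0623] off [0.0024 0.0035] th,w [2.613 0.288]
[-0.009, -0.012, np.float64(0.001)]
[-0.013, -0.017, np.float64(0.001)]
[-0.017, -0.022, np.float64(0.001)]
[-0.021, -0.027, np.float64(0.001)]
[-0.026, -0.031, np.float64(0.001)]
```

Call:
carry_out:
  jaw: [1,1,1,1,1]
  dp:
    - [-0.009,-0.012,0]
    - [-0.013,-0.017,0]
    - [-0.017,-0.022,0]
    - [-0.021,-0.027,0]
    - [-0.026,-0.031,0]
  roll: [0,0,0,0,0]

```text
time: 11.12
position: [0.5239, 0.1349, 0.0623]
orientation: [0.548, 0.836, 0.0, -0.0]
ft_force: [0.1, -0.2, -0.8]
gripper_width: 0.999
finger_force: 0.0
```

```bash
python3 fit.py
```

```text
t 11.125 conf 0.72 feat [319.67 202.  ] jar [0.5251 0.1336] vs model [ 0.0014 -0.0012] r 0.0902 th 2.7958 model 2.7883
t 11.225 p [0.5239 0.1348 0.0622] off [0.001  0.0023] th,w [2.815 0.27 ]
[-0.008, -0.008, np.float64(0.0)]
[-0.013, -0.012, np.float64(0.0)]
[-0.018, -0.015, np.float64(0.0)]
[-0.022, -0.019, np.float64(0.0)]
[-0.027, -0.022, np.float64(0.0)]
```

Call:
carry_out:
  jaw: [1,1,1,1,1]
  dp:
    - [-0.008,-0.008,0]
    - [-0.013,-0.012,0]
    - [-0.018,-0.015,0]
    - [-0.022,-0.019,0]
    - [-0.027,-0.022,0]
  roll: [0,0,0,0,0]

```text
time: 11.85
position: [0.5192, 0.1181, 0.0623]
orientation: [0.548, 0.836, 0.0, -0.0]
ft_force: [-1.1, -0.4, -0.3]
gripper_width: 1.003
finger_force: 0.0
```

```bash
python3 plan.py .062 .062 .062 .062 .062
```

```text
t 11.85 p [0.5192 0.1181 0.0623] off [0.     0.0002] th,w [2.979 0.254]
[-0.005, -0.003, np.float64(0.001)]
[-0.01, -0.006, np.float64(0.001)]
[-0.015, -0.009, np.float64(0.001)]
[-0.02, -0.011, np.float64(0.001)]
[-0.025, -0.014, np.float64(0.001)]
```

Call:
carry_out:
  jaw: [1,1,1,1,1]
  dp:
    - [-0.005,-0.003,0]
    - [-0.01,-0.006,0]
    - [-0.015,-0.009,0]
    - [-0.02,-0.011,0]
    - [-0.025,-0.014,0]
  roll: [0,0,0,0,0]

```text
time: 12.48
position: [0.5179, 0.1039, 0.0623]
orientation: [0.548, 0.836, 0.0, 0.0]
ft_force: [-0.0, -0.0, -0.5]
gripper_width: 1.004
finger_force: 0.0
```

```bash
python3 fit.py
```

```text
t 12.475 conf 0.76 feat [318.67 203.  ] jar [0.5189 0.1018] vs model [ 0.0009 -0.002 ] r 0.0911 th -3.1283 model 3.1332
t 12.575 p [0.5178 0.1037 0.0623] off [-0.0002  0.0022] th,w [3.157 0.236]
[-0.009, -0.003, np.float64(0.001)]
[-0.014, -0.005, np.float64(0.001)]
[-0.019, -0.007, np.float64(0.001)]
[-0.024, -0.008, np.float64(0.001)]
[-0.029, -0.01, np.float64(0.001)]
```

Call:
carry_out:
  jaw: [0.4,0.4,0.4,0.4,0.4]
  dp:
    - [-0.01,-0.003,0]
    - [-0.016,-0.005,0]
    - [-0.021,-0.006,0]
    - [-0.026,-0.007,0]
    - [-0.031,-0.008,0]
  roll: [0,0,0,0,0]
  force: 35

```text
time: 13.2
position: [0.5205, 0.0881, 0.0625]
orientation: [0.548, 0.836, 0.0, 0.0]
ft_force: [-1.7, -0.4, 2.9]
gripper_width: 0.503
finger_force: 36.2
```

```bash
python3 plan.py .062 .08 .11 .15 .18
```

```text
t 13.2 p [0.5205 0.0881 0.0625] off [ 0.0013 -0.0004] th,w [3.3  0.22]
[-0.003, -0.003, np.float64(0.001)]
[-0.008, -0.004, np.float64(-0.035)]
[-0.013, -0.005, np.float64(-0.095)]
[-0.017, -0.006, np.float64(-0.175)]
[-0.022, -0.007, np.float64(-0.235)]
```

Call:
carry_out:
  jaw: [0.4,0.4,0.4,0.4,0.4]
  dp:
    - [-0.005,0,-0.02]
    - [-0.009,0,-0.06]
    - [-0.011,0,-0.13]
    - [-0.012,0,-0.21]
    - [-0.012,0,-0.25]
  roll: [0,0,0,0,0]

```text
time: 13.82
position: [0.5239, 0.0826, 0.1899]
orientation: [0.548, 0.836, 0.001, 0.002]
ft_force: [-0.2, -0.1, -2.4]
gripper_width: 0.503
finger_force: 36.2
```

```bash
python3 - <<'E'
from h import *
c=viewer.camera("top");cv2.imwrite("pics/top_l.png",c["img"][:,:,::-1])
for d in viewer.cut_out("cork_mat",c)[:1]:
    ys,xs=np.nonzero(d["mask"]);print(d["conf"],at_z((xs.mean(),ys.mean()),c,.006))
c=viewer.camera("scene")
for d in viewer.cut_out("cork_mat",c)[:1]:
    ys,xs=np.nonzero(d["mask"]);print(d["conf"],at_z((xs.mean(),ys.mean()),c,.006))
go(.484,-.343)
E
```

```text
0.76 [ 0.4800036  -0.34253675  0.006     ]
0.9 [ 0.48874064 -0.3467091   0.006     ]
t 14.025 p [0.5223 0.0827 0.1868] yaw 0.4098 dp [-7.503e-01 -4.095e-01  1.000e-04] roll None f [ 1.1 -0.5 -3. ] w 0.502 ff 36.2
```

Call:
carry_out:
  jaw: [0.4,0.4,0.4,0.4,0.4]
  dp:
    - [-0.04,-0.022,0]
    - [-0.11,-0.06,0]
    - [-0.19,-0.104,0]
    - [-0.27,-0.147,0]
    - [-0.35,-0.191,0]
  roll: [0,0,0,0,0]

```text
time: 14.65
position: [0.5032, -0.1166, 0.185]
orientation: [0.548, 0.836, -0.0, -0.002]
ft_force: [1.5, 0.2, -1.7]
gripper_width: 0.505
finger_force: 36.1
```

Call:
carry_out:
  jaw: [0.4,0.4,0.4,0.4,0.4]
  dp:
    - [-0.08,-0.044,0]
    - [-0.16,-0.088,0]
    - [-0.24,-0.131,0]
    - [-0.32,-0.175,0]
    - [-0.38,-0.208,0]
  roll: [0,0,0,0,0]

```text
time: 15.28
position: [0.4837, -0.3325, 0.1847]
orientation: [0.549, 0.836, 0.0, -0.002]
ft_force: [-0.0, 1.1, -2.4]
gripper_width: 0.503
finger_force: 36.1
```

```bash
python3 -c "
from h import *
go(.485,-.345,.06)"
```

```text
t 15.275 p [ 0.4837 -0.3325  0.1847] yaw 0.4086 dp [-0.0249 -0.007   0.2492] roll None f [-0.   1.1 -2.4] w 0.503 ff 36.1
```

Call:
carry_out:
  jaw: [0.4,0.4,0.4,0.4,0.4]
  dp:
    - [-0.012,-0.004,0.05]
    - [-0.024,-0.007,0.12]
    - [-0.024,-0.007,0.19]
    - [-0.024,-0.007,0.25]
    - [-0.024,-0.007,0.274]
  roll: [0,0,0,0,0]

```text
time: 15.9
position: [0.484, -0.3415, 0.0458]
orientation: [0.548, 0.836, 0.001, -0.004]
ft_force: [-0.2, 0.8, -2.3]
gripper_width: 0.504
finger_force: 36.1
```

```bash
python3 - <<'E'
from h import *
go(.485,-.345,.0385)
c=viewer.camera("scene");i=c["img"][160:310,80:280,::-1];cv2.imwrite("pics/set.png",cv2.resize(i,(800,600),interpolation=cv2.INTER_CUBIC))
for d in viewer.cut_out("flux_jar",c)[:1]: print(d["conf"],d["bbox"])
go(.485,-.345,.0385)
E
```

```text
t 15.9 p [ 0.484  -0.3415  0.0458] yaw 0.4097 dp [-0.0074 -0.001   0.0145] roll None f [-0.2  0.8 -2.3] w 0.504 ff 36.1
0.8 [157.2, 210.3, 21.2, 36.3]
t 16.0 p [ 0.485  -0.3423  0.0474] yaw 0.4098 dp [-0.005  -0.0022  0.0179] roll None f [-0.9 -0.2 -2.3] w 0.502 ff 36.1
```

View pics/set.png

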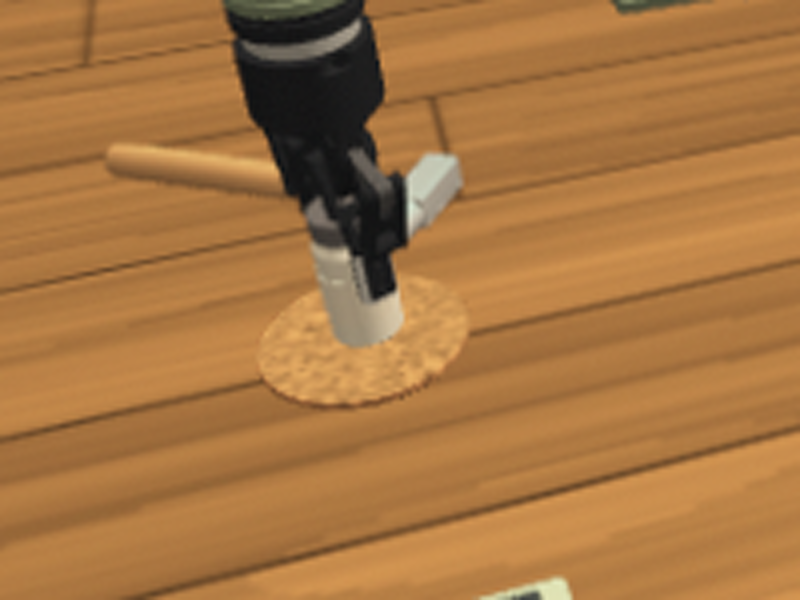

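The crop shows the jar upright in the fingers just above the cork, its base at about (366,330) and the mat's middle at about (363,340). I'll lower it slowly until it touches.

Call:
carry_out:
  jaw: [0.4,0.4,0.4,0.4,0.4]
  dp:
    - [0,0,0.004]
    - [0,0,0.007]
    - [0,0,0.01]
    - [0,0,0.012]
    - [0,0,0.012]
  roll: [0,0,0,0,0]

```text
time: 16.62
position: [0.4868, -0.3439, 0.0444]
orientation: [0.548, 0.836, 0.0, 0.0]
ft_force: [0.0, -0.1, -2.3]
gripper_width: 0.51
finger_force: 36.2
```

Call:
carry_out:
  jaw: [0.4,0.4,0.4,0.4,0.4]
  dp:
    - [0,0,0.002]
    - [0,0,0.004]
    - [0,0,0.005]
    - [0,0,0.006]
    - [0,0,0.006]
  roll: [0,0,0,0,0]

```text
time: 17.25
position: [0.4867, -0.3439, 0.0412]
orientation: [0.548, 0.836, 0.0, -0.0]
ft_force: [0.2, -0.7, -2.2]
gripper_width: 0.5
finger_force: 36.2
```

Call:
carry_out:
  jaw: [0.4,0.4,0.4,0.4,0.4]
  dp:
    - [0,0,0.001]
    - [0,0,0.002]
    - [0,0,0.003]
    - [0,0,0.004]
    - [0,0,0.004]
  roll: [0,0,0,0,0]

```text
time: 17.88
position: [0.4867, -0.3439, 0.0392]
orientation: [0.548, 0.836, 0.0, -0.0]
ft_force: [0.3, 0.6, -2.7]
gripper_width: 0.497
finger_force: 36.2
```

Call:
carry_out:
  jaw: [0.4,0.4,0.4,0.4,0.4]
  dp:
    - [0,0,0.001]
    - [0,0,0.002]
    - [0,0,0.003]
    - [0,0,0.003]
    - [0,0,0.003]
  roll: [0,0,0,0,0]

```text
time: 18.5
position: [0.4869, -0.3441, 0.0385]
orientation: [0.548, 0.836, -0.0, 0.0]
ft_force: [-3.1, 1.4, 5.5]
gripper_width: 0.5
finger_force: 36.9
```

Call:
carry_out:
  jaw: [0.6,0.8,1,1,1]
  dp:
    - [0,0,0]
    - [0,0,0]
    - [0,0,0]
    - [0,0,0]
    - [0,0,0]
  roll: [0,0,0,0,0]

```text
time: 19.12
position: [0.4868, -0.344, 0.0377]
orientation: [0.548, 0.836, 0.0, 0.0]
ft_force: [0.2, 0.3, -0.1]
gripper_width: 0.997
finger_force: 0.0
```

Call:
carry_out:
  jaw: [1,1,1,1,1]
  dp:
    - [0,0,-0.04]
    - [0,0,-0.12]
    - [0,0,-0.22]
    - [0,0,-0.32]
    - [0,0,-0.36]
  roll: [0,0,0,0,0]

```text
time: 19.75
position: [0.4886, -0.3456, 0.2242]
orientation: [0.548, 0.836, -0.001, 0.005]
ft_force: [0.1, -0.2, 0.0]
gripper_width: 1.0
finger_force: 0.0
```

```bash
python3 - <<'E'
from h import *
go(.485,-.345)
c=viewer.camera("scene");cv2.imwrite("pics/end.png",c["img"][:,:,::-1])
for n in ("flux_jar","tin","oil_bottle","cork_mat"):
    for d in viewer.spot_point(n,c)[:1]: print(n,d["conf"],at_z(d["location"],c,.006 if n=="flux_jar" else 0 if n=="cork_mat" else .03))
E
```

```text
t 19.75 p [ 0.4886 -0.3456  0.2242] yaw 0.41 dp [ 0.004  -0.0061 -0.0001] roll None f [ 0.1 -0.2  0. ] w 1.0 ff 0.0
flux_jar 0.76 [ 0.46486707 -0.33618416  0.006     ]
tin 0.76 [0.58680407 0.18469068 0.03      ]
oil_bottle 0.57 [0.70459172 0.07758167 0.03      ]
cork_mat 0.95 [ 0.47912213 -0.34389338  0.        ]
```

View pics/end.png

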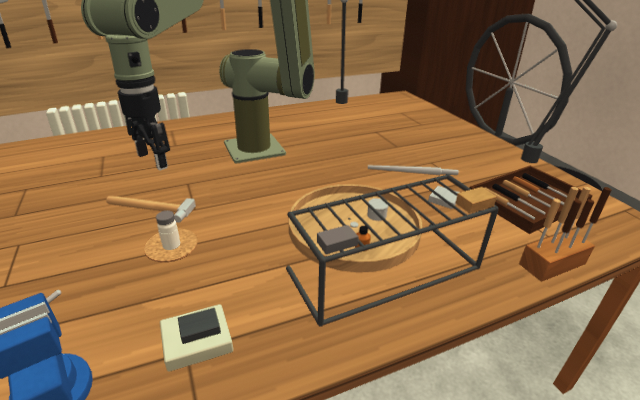

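The jar stands upright in the middle of the mat at (169,240), clear of the fingers. The tin (377,208) and the bottle (364,236) stand on the tray, and the hammer lies as before. I'm handing in.

```bash
python3 -c "
from station import order
print(order.sign_off())"
```

```text
the job is handed in; nothing more can be done
None
```

The flux jar was lifted off the turning tray after the three-second follow and stands upright near the middle of the cork mat, with the tin and bottle still standing on the tray; the job is handed in at about 20 s, and the sign-off gave no verdict.

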